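# Wind and set the tumbler's bell timer

### The job

Set the timer on top of the jeweller's tumbler to 5 minutes. Wind its dial clockwise past the top (10 minute) mark until you feel it lean lightly on its springy end stop, without forcing it, then turn it back down to 5 minutes and let go. Leave everything else on the bench where it is.

Things in the scene. Friction and masses are not known exactly. Their poses are not given: they have to be found in the camera images.
- tumbler: The tumbler: a fixed low grey machine, 170 (its x) by 300 (its y) by 70 mm high, on the bench (z = 0), turned by up to 0.5 rad. Origin: centre of its underside. The timer dial is on its deck at y = +75 mm in its frame; the jar stands at y = -75 mm.
- scale (a point): Centre of the timer's scale, a flat round aluminium plate, 116 mm wide, on the deck, 71 mm above the bench, axes as the machine's. It has 11 dark marks 15 degrees apart: 0 minutes towards the machine's -x side, then clockwise seen from above, 5 minutes at 75 and 10 minutes (the top, last mark) at 150 degrees from it. The marks of 0, 5 and 10 are longer.
- dial (a joint): Turn of the timer dial about its upright axis, rad, growing clockwise seen from above: 0 at the 0 mark, 0.2618 per minute, so 1.309 at 5 minutes and 2.618 at the 10 minute top mark. It starts between 0.2 and 1.2. Running friction is about 0.06 N m either way; it stays where it is left.
- dial_grip (a point): Grip point of the black dial: on its axis, 95 mm above the bench. Its upright bar grip is 46 mm long (this frame's x), 14 mm wide (y), from 78 to 106 mm above the bench, over a round skirt 58 mm wide, 7 mm thick, just above the deck. This frame turns with the dial; the -x end is the pointer: white line and pointed nose.
- pin (a point): Centre of a hidden pin inside the machine that turns with the dial, 30 mm from its axis below the pointer, 38 mm above the bench. It meets a springy end stop inside the machine, somewhere from 2.66 to 3.24 rad of the dial, different each time; stiffness about 4 N m per rad. Leaning on it with 0.1 to 0.3 N m above the friction is right; above 0.42 N m forces it. Let go there, the dial springs back a little.
- jar: Bystander: clear jar with a white lid, 100 mm wide, 100 mm high, loose on the machine's deck (its bottom 73 mm above the bench, its top 173 mm), 150 mm from the dial's axis. Origin: centre of its underside.
- doming_block: Bystander: dark steel block with dimples, 50 mm. Origin: centre of its underside.
- crucible: Bystander: white ceramic dish, 64 mm wide, 28 mm high. Origin: centre of its underside.
- bangle: Bystander: brass ring lying flat, 64 mm wide, 12 mm high. Origin: centre of its underside.
- file: Bystander: slim tool with a wooden handle, lying on the bench. Origin: underside, within its length.
- mandrel: Bystander: tapered steel ring mandrel, 270 mm long, lying on the bench. Origin: underside, at mid-length.

How it is judged:
By the outcome, as a careful person would: the job done as asked, in the order asked, and still so for the second after the job is handed in, with the robot touching nothing.
It also fails if it takes over 72 s, if anything falls off the work surface, if the arm or the gripper's body presses on something with over 40 N, if the wrist force passes 120 N, or if a joint passes its speed limit or range.

### The arm

A 6-joint arm with a two-finger parallel gripper is mounted at the origin on the work surface. World frame = base frame: x ahead of the robot, y to its left, z up, the work surface at z = 0. Lengths are in m, angles in rad, forces in N, time in s.
With the tool pointing down it reaches from about 0.35 to 0.875 m from the base axis. Payload 4.2 kg.
Tool frame: the origin (TCP) lies midway between the tips of the shut fingers; the grasp point (between the pads) lies arm.grip_depth behind it (arm.grip_depth is the distance from the TCP to the grasp point, in m); z points along the fingers, y is the direction in which the jaws open and shut (so a half turn about z gives the same grasp; the last joint's range is limited). The gripper opens to 85 mm and grips with 20 to 120 N. Pads are 22 mm wide; open, the fingers measure 114 mm over their backs; the gripper's body (76 mm by 85 mm) begins 54 mm behind the grasp point. The pads swing forward as they close: fully open they stand 13 mm farther back than shut.
Start: joints at [1.579, 0.385, 0.008, 0, -1.194, -0.259], TCP at [0.155, 0.605, 0.231] pointing down, gripper open.
Joint ranges: [-3.14, 3.14], [-1.21, 2.06], [-1.07, 1.41], [-3.16, 2.05], [-2.99, -0.16], [-3.1, 3.1]. Speed limits (rad/s): [2.79, 2.79, 3.14, 3.14, 3.14, 3.14].

### API

Orientations are given as a unit quaternion [x, y, z, w].
In Python, from workcell import sensors, imaging, job, arm gives the robot as it stands.
- The arm moves only by the tool jog_arm, never from a script. Its argument "motion" is a list of rows, each an object with "translation": the shift along the tool's x, y, z in units of 25 mm (1.0 is 25 mm), a list of three; "rot": the turn, a rotation vector about the tool's x, y, z in degrees, a list of three. A call has 1 to 5 rows; each row shifts and turns the commanded pose from where the row before left it, along the tool's axes as they then stand; what a row does not reach is not made up. A row lasts 1/12 s, in which the tool goes at most 41.7 mm and 7.16 degrees, less where a joint would pass 70% of its speed; a pose out of reach is approached as far as the arm can. A call is refused whole if a number of a shift passes 1 or a number of a turn 7.16, either way. A call with a gripper value outside its range is refused whole. "grip" is the opening, from 0 (shut) to 1 (fully open), set as the call begins (left out, the last holds). The fingers move at their own pace and stop on an object; "grip_force" is the grip in N (left out, the last holds). Time passes only in rows, so rows that do not move let the fingers close. It gives the time, the measured TCP pose, the force and the opening at its end, in the units of the state.
- sensors.get_state(): the state, without advancing time (a new reading comes with each control period).
- imaging.capture(name): name is "scene" or "top"; returns (picture, depth): 420x560x3 uint8, red, green, blue; 420x560 float32, m along the optical axis (not along the pixel's ray), 0 where there is no reading.
- imaging.calibration(name): a dict with "camera_matrix" (3x3 intrinsics, pixels), "k1" (the pictures are not rectified: a ray, as slopes to the right and down, at radius r is drawn at 1 + k1 r^2 times it, then the intrinsics apply), "world_to_cam" (4x4, takes a point from world to camera coordinates). Camera axes: x right, y down, z forward; pixel columns grow to the right and rows downward; lengths in m; the calibration is good to about 2 mm. A picture is of the moment at which its call begins. calibration takes no time and is no camera call.
- job.finish_job(): hands the job in, once; it reports no verdict.
The state is a dict: "clock": time; "joint_pos": joint angles; "qvel": joint speeds; "effort": joint torques, N m; "ee_pos": TCP position; "tcp_rot": TCP orientation; "wrist_force": force on the tool from outside, world axes, zero at the start; "moment": the same for the moment, N m; "width": finger opening in m.
Only numpy, scipy, OpenCV 4.12 (cv2) and the standard library are available. Lean on these libraries where they do the work, as an engineer would, in place of code of your own. Each camera call takes 0.05 s, during which the arm holds its last target.

## Working session

There is one attempt and no reset: what is moved stays moved. The work goes in short steps, Python scripts to look and compute and a tool call to move; the robot and the scene stay as the last step left them, time stands still between calls to the robot, and variables do not carry over. Pictures are saved under pics/ and viewed, and the job is handed in when it is done.

Besides the shell and the picture viewer there is one more tool, called after "Request:" as a command line: name --argument value ..., lists and objects as JSON in quotes. jog_arm: Moves the arm, as the interface text tells. Its arguments: {"type":"object","properties":{"motion":{"type":"array","items":{"type":"object","properties":{"translation":{"type":"array","items":{"type":"number"}},"rot":{"type":"array","items":{"type":"number"}}}}},"grip":{"type":"number"},"grip_force":{"type":"number"}},"required":["motion"]}

```bash
mkdir -p pics; ls; python3 - <<'E'
from workcell import sensors, imaging, job, arm
import cv2,numpy as np
print(sensors.get_state()); print(arm.grip_depth)
for n in("scene","top"):
    p,d=imaging.capture(n); cv2.imwrite(f"pics/{n}0.png",p[:,:,::-1]); np.save(f"{n}0d.npy",d)
    print(imaging.calibration(n))
E
```

```text
pics
{'clock': 0.0, 'joint_pos': array([ 1.57862365e+00,  3.85545575e-01,  6.59207623e-03, -5.13677696e-04,
       -1.19400258e+00, -2.58631465e-01]), 'qvel': array([ 0.00012087, -0.00097253,  0.00058641,  0.0020365 , -0.0018533 ,
       -0.00141662]), 'effort': array([-1.34983770e-04, -3.92292345e+01,  1.88409233e+01,  4.18644950e+00,
       -4.60917319e-03,  5.64442530e-06]), 'ee_pos': array([0.15492805, 0.6048711 , 0.23021283]), 'tcp_rot': array([ 9.92134996e-01, -1.25167593e-01, -9.31578848e-05,  1.10201520e-03]), 'wrist_force': array([ 0.27060458,  0.72872695, -0.13335279]), 'moment': array([ 0.04205614, -0.05249946,  0.0018035 ]), 'width': 0.08552647991577428}
0.0187
{'camera_matrix': array([[513.93908449,   0.        , 281.60649066],
       [  0.        , 513.93908449, 200.16244796],
       [  0.        ,   0.        ,   1.        ]]), 'k1': 0.04980629447715458, 'world_to_cam': array([[ 0.14091553,  0.99000854, -0.00508887, -0.07503899],
       [ 0.84986137, -0.12360068, -0.51230706, -0.45137341],
       [-0.50781735,  0.06786718, -0.85878727,  1.72053972],
       [ 0.        ,  0.        ,  0.        ,  1.        ]])}
{'camera_matrix': array([[448.98390663,   0.        , 269.46767976],
       [  0.        , 448.98390663, 210.93571442],
       [  0.        ,   0.        ,   1.        ]]), 'k1': -0.021241602356269318, 'world_to_cam': array([[-0.02738594, -0.99960747,  0.00590924, -0.00676424],
       [-0.99461099,  0.02665676, -0.10019178,  0.56315661],
       [ 0.09999493, -0.00862124, -0.9949506 ,  1.43007493],
       [ 0.        ,  0.        ,  0.        ,  1.        ]])}
```

View pics/scene0.png

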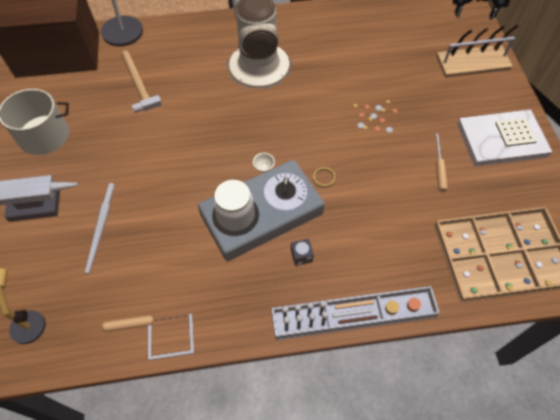

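View pics/top0.png

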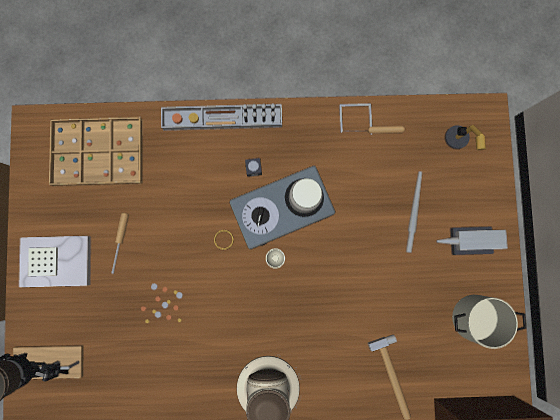

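The tumbler sits at about (282,207) in the top view, with the scale at (261,216) and the jar lid at (306,195). In the scene view the dial is at (287,188). I'll enlarge both.

```bash
cat > h.py <<'E'
from workcell import sensors, imaging, job, arm
import cv2,numpy as np
def plane(n,uv,z):
    c=imaging.calibration(n);K=c["camera_matrix"];W=c["world_to_cam"]
    uv=np.atleast_2d(np.asarray(uv,float)); q=(uv-K[:2,2])/[K[0,0],K[1,1]]
    s=cv2.undistortPoints(uv.reshape(-1,1,2),K,np.array([c["k1"],0,0,0.])).reshape(-1,2)
    R=W[:3,:3];o=-R.T@W[:3,3]
    d=np.c_[s,np.ones(len(s))]@R
    return o+d*((z-o[2])/d[:,2])[:,None]
def proj(n,P):
    c=imaging.calibration(n);W=c["world_to_cam"]
    return cv2.projectPoints(np.atleast_2d(P).astype(float),cv2.Rodrigues(W[:3,:3])[0],W[:3,3],c["camera_matrix"],np.array([c["k1"],0,0,0.]))[0].reshape(-1,2)
E
python3 - <<'E'
import cv2
a=cv2.imread('pics/top0.png')[160:260,220:345]
cv2.imwrite('pics/topz.png',cv2.resize(a,None,fx=6,fy=6,interpolation=cv2.INTER_CUBIC))
a=cv2.imread('pics/scene0.png')[150:260,190:335]
cv2.imwrite('pics/scenez.png',cv2.resize(a,None,fx=5,fy=5,interpolation=cv2.INTER_CUBIC))
E
```

```text
(no output)
```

View pics/topz.png

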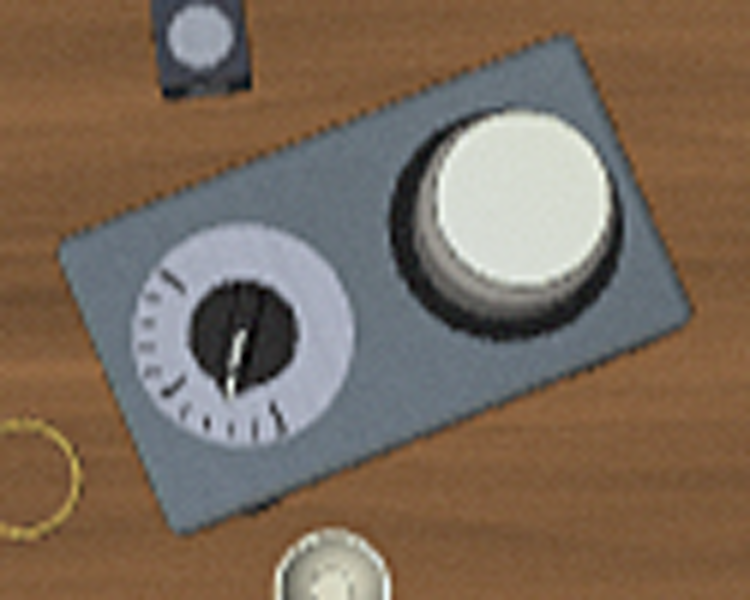

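View pics/scenez.png

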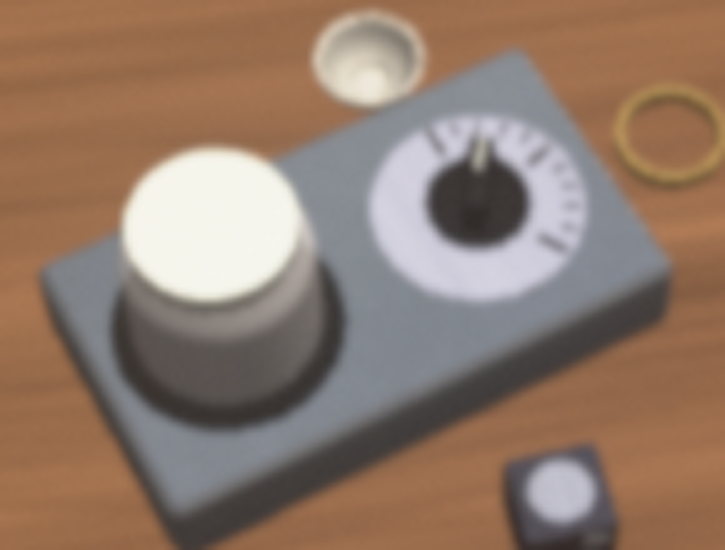

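The top zoom shows the plate centred near (243,335) in zoomed pixels. The 0 mark is at (278,418), 5 at (174,386) and 10 at (174,280). The pointer is at (232,390), about 2.3 minutes. Next I'll measure the plate in both views.

```bash
cat > meas.py <<'E'
from h import *
import sys
def plate(n,img,guess,r):
    hsv=cv2.cvtColor(img,cv2.COLOR_BGR2HSV)
    g=img.astype(int)
    m=((g[:,:,0]>=g[:,:,2])&(g.min(2)>140)).astype(np.uint8)
    yy,xx=np.mgrid[:420,:560]; m[(xx-guess[0])**2+(yy-guess[1])**2>r*r]=0
    cs,_=cv2.findContours(m,cv2.RETR_EXTERNAL,cv2.CHAIN_APPROX_NONE)
    c=max(cs,key=lambda c:len(c)); c=cv2.convexHull(np.vstack([k for k in cs if len(k)>3]))[:,0]
    P=plane(n,c,0.0712)[:,:2]
    A=np.c_[2*P,np.ones(len(P))];s=np.linalg.lstsq(A,(P**2).sum(1),rcond=None)[0]
    rad=np.sqrt(s[2]+s[:2]@s[:2]); return s[:2],rad,np.std(np.linalg.norm(P-s[:2],axis=1))
if __name__=="__main__":
    for n,gs,r in(("top",(261,216),26),("scene",(287,190),32)):
        img=cv2.imread(f"pics/{n}0.png"); print(n,*plate(n,img,gs,r))
    z=lambda p:[220+(p[0]+.5)/6-.5,160+(p[1]+.5)/6-.5]
    zs=lambda p:[190+(p[0]+.5)/5-.5,150+(p[1]+.5)/5-.5]
    for n,f,ms,cor in(("top",z,[(277,419),(174,387),(174,281)],[(62,243),(566,35),(692,312),(181,532)]),("scene",zs,[(438,143),(541,155),(552,243)],[(670,268),(178,515),(42,272),(520,50)])):
        P=plane(n,[f(p) for p in ms],.071)[:,:2]; C=plane(n,[f(p) for p in cor],.07)[:,:2]
        print(n,"marks",P.round(4).tolist()); print("deck",C.round(4).tolist(), C.mean(0), [np.linalg.norm(C[i]-C[i-1]).round(3) for i in range(4)])
        ctr=plate(n,cv2.imread(f"pics/{n}0.png"),(261,216) if n=="top" else (287,190),26 if n=="top" else 32)[0]
        print("ang marks",np.degrees(np.arctan2(*(P-ctr).T[::-1])))
        e=C-np.roll(C,1,0); print("edges dir",np.degrees(np.arctan2(e[:,1],e[:,0])))
E
python3 meas.py
```

```text
top [0.54541509 0.00839506] 0.057467566705856815 0.0003156215528993173
scene [0.54458935 0.00812597] 0.06169424726879537 0.000461283752278018
top marks [[0.5005, -0.0084], [0.5187, 0.0451], [0.5746, 0.0438]]
deck [[0.5964, 0.1024], [0.7007, -0.1674], [0.551, -0.2283], [0.4429, 0.0432]] [ 0.57275426 -0.06251575] [np.float64(0.164), np.float64(0.289), np.float64(0.162), np.float64(0.292)]
ang marks [-159.51928354  126.02602289   50.55694557]
edges dir [  21.08792656  -68.86669042 -157.88832889  111.70046176]
scene marks [[0.5022, -0.0075], [0.5181, 0.047], [0.5742, 0.044]]
deck [[0.5979, 0.1036], [0.7039, -0.1671], [0.5524, -0.2264], [0.4467, 0.0464]] [ 0.57520148 -0.06086157] [np.float64(0.162), np.float64(0.291), np.float64(0.163), np.float64(0.293)]
ang marks [-159.76887529  124.33408389   50.50525266]
edges dir [  20.70936596  -68.60321464 -158.6213067   111.17334139]
```

```bash
python3 - <<'E'
from h import *
c=[.5452,.0083]
for n,f in(("top",lambda p:[(p[0]-220+.5)*6-.5,(p[1]-160+.5)*6-.5]),("scene",lambda p:[(p[0]-190+.5)*5-.5,(p[1]-150+.5)*5-.5])):
    for zz in(.078,.106): print(n,zz,f(proj(n,[c+[zz]])[0]))
# pointer dial angles -> predicted zoomed px of bar end (r=.023..) at z=.106
    for q in np.arange(.3,1.0,.1):
        a=np.radians(180+21)-q
        print(round(q,2),*[np.round(f(proj(n,[[c[0]+r*np.cos(a),c[1]+r*np.sin(a),z]])[0])) for r,z in((.023,.106),(.027,.08))])
E
```

```text
top 0.078 [np.float64(242.7621728471828), np.float64(333.5822032824608)]
top 0.106 [np.float64(241.94310412794903), np.float64(328.616633492743)]
0.3 [246. 373.] [247. 385.]
0.4 [242. 373.] [242. 385.]
0.5 [237. 373.] [237. 385.]
0.6 [233. 372.] [232. 384.]
0.7 [228. 371.] [227. 382.]
0.8 [224. 370.] [222. 381.]
0.9 [220. 368.] [217. 378.]
scene 0.078 [np.float64(477.9601354609572), np.float64(198.67480125929274)]
scene 0.106 [np.float64(478.0086389861519), np.float64(170.4698730294997)]
0.3 [469. 135.] [467. 155.]
0.4 [473. 134.] [472. 155.]
0.5 [478. 134.] [477. 154.]
0.6 [482. 134.] [482. 155.]
0.7 [486. 135.] [487. 155.]
0.8 [490. 135.] [492. 156.]
0.9 [494. 137.] [497. 157.]
```

Request:
jog_arm --motion '[{"translation":[0.5,0.45,0],"rot":[0,0,0]},{"translation":[1,0.91,0],"rot":[0,0,0]},{"translation":[1,0.91,0],"rot":[0,0,0]},{"translation":[1,0.91,0],"rot":[0,0,0]},{"translation":[1,0.91,0],"rot":[0,0,0]}]' --grip 0.6

```text
clock: 0.52
ee_pos: [0.2391, 0.4768, 0.2307]
tcp_rot: [0.992, -0.125, -0.0, 0.001]
wrist_force: [1.0, -0.8, -0.5]
width: 0.0511
```

Request:
jog_arm --motion '[{"translation":[1,0.91,0],"rot":[0,0,0]},{"translation":[1,0.91,0],"rot":[0,0,0]},{"translation":[1,0.91,0],"rot":[0,0,0]},{"translation":[1,0.91,0],"rot":[0,0,0]},{"translation":[1,0.91,0],"rot":[0,0,0]}]'

```text
clock: 0.93
ee_pos: [0.3319, 0.3355, 0.2311]
tcp_rot: [0.992, -0.125, -0.0, 0.0]
wrist_force: [-0.0, 0.5, -0.2]
width: 0.0515
```

Request:
jog_arm --motion '[{"translation":[1,0.91,0],"rot":[0,0,0]},{"translation":[1,0.91,0],"rot":[0,0,0]},{"translation":[1,0.91,0],"rot":[0,0,0]},{"translation":[1,0.91,0],"rot":[0,0,0]},{"translation":[1,0.91,0],"rot":[0,0,0]}]'

```text
clock: 1.35
ee_pos: [0.4247, 0.1943, 0.2312]
tcp_rot: [0.992, -0.125, -0.0, 0.0]
wrist_force: [-0.1, 0.2, -0.4]
width: 0.0512
```

Request:
jog_arm --motion '[{"translation":[1,0.91,0],"rot":[0,0,0]},{"translation":[1,0.91,0],"rot":[0,0,0]},{"translation":[1,0.91,0],"rot":[0,0,0]},{"translation":[1,0.91,0],"rot":[0,0,0]},{"translation":[0.5,0.5,0],"rot":[0,0,0]}]'

```text
clock: 1.77
ee_pos: [0.5088, 0.0653, 0.2308]
tcp_rot: [0.992, -0.126, -0.0, 0.0]
wrist_force: [0.3, -0.5, 0.9]
width: 0.0514
```

Request:
jog_arm --motion '[{"translation":[0,0,0],"rot":[0,0,-4]},{"translation":[0,0,0],"rot":[0,0,-7]},{"translation":[0,0,0],"rot":[0,0,-7]},{"translation":[0,0,0],"rot":[0,0,-7]},{"translation":[0,0,0],"rot":[0,0,-7]}]'

```text
clock: 2.18
ee_pos: [0.5074, 0.0676, 0.2308]
tcp_rot: [0.988, 0.156, -0.001, 0.0]
wrist_force: [-0.1, 0.4, 0.1]
width: 0.0511
```

```bash
python3 - <<'E'
from h import *
s=sensors.get_state();print(np.degrees(s['joint_pos']),s['ee_pos'],s['moment'])
E
```

```text
[ 2.57719870e+01  1.10546466e+01 -1.51809966e+01 -1.83086246e-02
 -6.38273159e+01  8.21850926e+01] [0.50738423 0.0676172  0.23080996] [0.00863267 0.02054174 0.03162037]
```

Request:
jog_arm --motion '[{"translation":[0,0,0],"rot":[0,0,7]},{"translation":[0,0,0],"rot":[0,0,7]},{"translation":[0,0,0],"rot":[0,0,7]},{"translation":[0,0,0],"rot":[0,0,7]},{"translation":[0,0,0],"rot":[0,0,2.15]}]'

```text
clock: 2.6
ee_pos: [0.5073, 0.0678, 0.2308]
tcp_rot: [0.994, -0.111, -0.001, 0.0]
wrist_force: [1.1, -0.1, -0.4]
width: 0.051
```

Request:
jog_arm --motion '[{"translation":[0.7,0.7,0],"rot":[0,0,0]},{"translation":[0.7,0.7,0],"rot":[0,0,0]},{"translation":[0.6,0.6,0],"rot":[0,0,0]},{"translation":[0,0,0],"rot":[0,0,0]},{"translation":[0,0,0],"rot":[0,0,0]}]'

```text
clock: 3.02
ee_pos: [0.5456, 0.0075, 0.2305]
tcp_rot: [0.994, -0.11, -0.001, 0.0]
wrist_force: [0.9, 0.0, -0.1]
width: 0.0513
```

```bash
python3 - <<'E'
from h import *
s=sensors.get_state();print(np.degrees(s['joint_pos']),s['ee_pos'],s['tcp_rot'],s['moment'],s['wrist_force'])
p,_=imaging.capture("scene"); cv2.imwrite('pics/scene1.png',cv2.resize(p[110:260,190:390,::-1],None,fx=4,fy=4,interpolation=cv2.INTER_CUBIC))
E
```

```text
[ 1.78039684e+01  1.44016849e+01 -1.07812266e+01 -2.11889114e-02
 -6.49067096e+01  5.95698481e+01] [0.54556388 0.00746975 0.23051553] [ 9.93926898e-01 -1.10039460e-01 -7.82222937e-04  1.66781105e-04] [0.00514334 0.04803739 0.04023393] [ 0.892893    0.04253363 -0.10899088]
```

View pics/scene1.png

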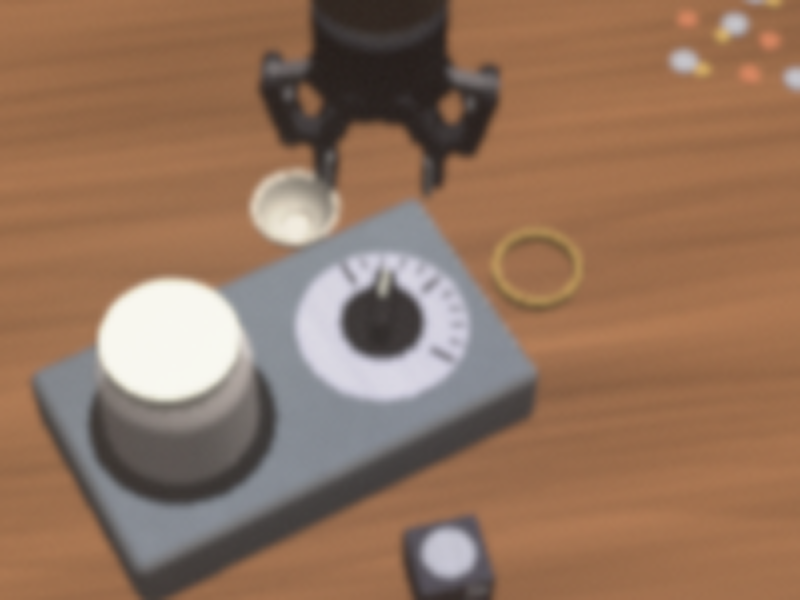

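The jaws straddle the dial axis: the fingers at (325,170) and (432,175) stand above the dial at (381,320). I'll lower 150 mm, checking height on the way.

Request:
jog_arm --motion '[{"translation":[0,-0.03,0.8],"rot":[0,0,0]},{"translation":[0,0,1],"rot":[0,0,0]},{"translation":[0,0,1],"rot":[0,0,0]},{"translation":[0,0,1],"rot":[0,0,0]},{"translation":[0,0,0.8],"rot":[0,0,0]}]'

```text
clock: 3.48
ee_pos: [0.5445, 0.0097, 0.1147]
tcp_rot: [0.994, -0.109, -0.001, 0.0]
wrist_force: [0.9, 0.0, -0.2]
width: 0.051
```

Request:
jog_arm --motion '[{"translation":[0,0,0.5],"rot":[0,0,0]},{"translation":[0,0,0.4],"rot":[0,0,0]},{"translation":[0,0,0.3],"rot":[0,0,0]},{"translation":[0,0,0],"rot":[0,0,0]},{"translation":[0,0,0],"rot":[0,0,0]}]'

```text
clock: 3.9
ee_pos: [0.546, 0.0093, 0.0866]
tcp_rot: [0.994, -0.109, 0.0, -0.0]
wrist_force: [-0.3, -0.1, 0.7]
width: 0.0512
```

```bash
python3 - <<'E'
from h import *
s=sensors.get_state();print(s['clock'],s['ee_pos'],s['tcp_rot'],s['moment'],s['wrist_force'])
p,_=imaging.capture("scene"); cv2.imwrite('pics/scene2.png',cv2.resize(p[110:260,190:390,::-1],None,fx=4,fy=4,interpolation=cv2.INTER_CUBIC))
E
```

```text
3.9 [0.5460444  0.00928055 0.08664185] [ 9.94074614e-01 -1.08699600e-01  2.43850342e-04 -6.25081482e-06] [0.01376188 0.01092628 0.01939918] [-0.25606184 -0.07969617  0.69264366]
```

View pics/scene2.png

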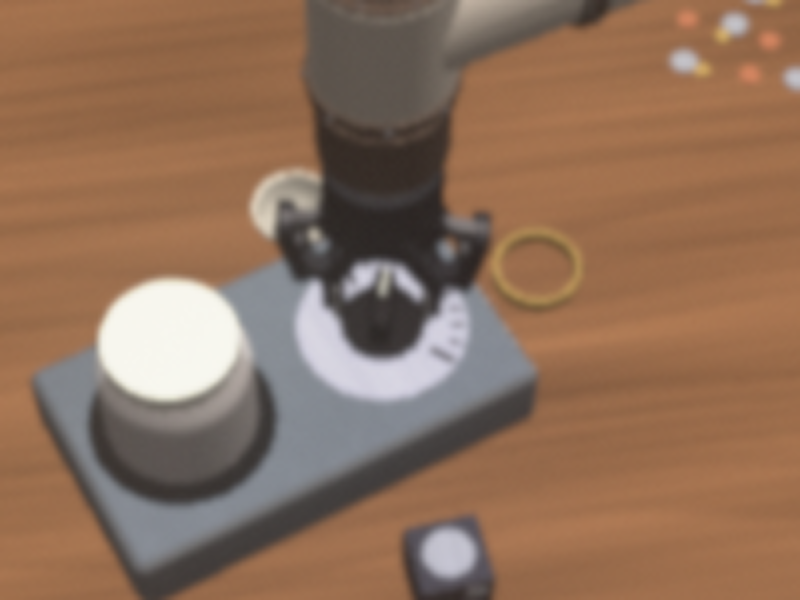

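The bar sits between the fingers at about (381,310), centred. Going down another 5 mm and closing.

Request:
jog_arm --motion '[{"translation":[0,0,0.2],"rot":[0,0,0]},{"translation":[0,0,0],"rot":[0,0,0]},{"translation":[0,0,0],"rot":[0,0,0]}]'

```text
clock: 4.2
ee_pos: [0.5459, 0.0089, 0.0815]
tcp_rot: [0.994, -0.109, 0.0, -0.0]
wrist_force: [0.5, -0.0, -0.3]
width: 0.0509
```

Request:
jog_arm --motion '[{"translation":[0,0,0],"rot":[0,0,0]},{"translation":[0,0,0],"rot":[0,0,0]},{"translation":[0,0,0],"rot":[0,0,0]},{"translation":[0,0,0],"rot":[0,0,0]},{"translation":[0,0,0],"rot":[0,0,0]}]' --grip 0 --grip_force 50

```text
clock: 4.62
ee_pos: [0.5462, 0.0091, 0.0816]
tcp_rot: [0.994, -0.109, 0.0, -0.0]
wrist_force: [0.1, 1.0, 0.6]
width: 0.0128
```

Request:
jog_arm --motion '[{"translation":[0,0,0],"rot":[0,0,0]},{"translation":[0,0,0],"rot":[0,0,0]},{"translation":[0,0,0],"rot":[0,0,0]},{"translation":[0,0,0],"rot":[0,0,0]},{"translation":[0,0,0],"rot":[0,0,0]}]'

```text
clock: 5.03
ee_pos: [0.5462, 0.0091, 0.0816]
tcp_rot: [0.994, -0.109, 0.0, -0.0]
wrist_force: [-0.8, 1.8, 4.2]
width: 0.0128
```

```bash
cat > st.py <<'E'
from h import *
s=sensors.get_state();q=s['tcp_rot'];h=np.degrees(2*np.arctan2(q[1],q[0]))
h=(h+180)%360-180
yaw=21.
print('t',s['clock'].__round__(2),'heading',round(h,2),'dial_est(rad)',round(np.radians((yaw-h)%360),3),'pos',s['ee_pos'].round(4),'tilt',q[2:].round(4),'M',s['moment'].round(3),'F',s['wrist_force'].round(1),'w',round(s['width'],4),'j6',np.degrees(s['joint_pos'][5]).round(1))
E
python3 st.py
```

```text
t 5.03 heading -12.51 dial_est(rad) 0.585 pos [0.5462 0.0091 0.0816] tilt [ 0.0004 -0.0002] M [0.408 0.109 0.024] F [-0.8  1.8  4.2] w 0.0128 j6 59.5
```

Request:
jog_arm --motion '[{"translation":[0,0,0],"rot":[0,0,3]},{"translation":[0,0,0],"rot":[0,0,5]},{"translation":[0,0,0],"rot":[0,0,5]},{"translation":[0,0,0],"rot":[0,0,5]},{"translation":[0,0,0],"rot":[0,0,5]}]'

```text
clock: 5.45
ee_pos: [0.5461, 0.0091, 0.0817]
tcp_rot: [0.952, -0.307, 0.0, -0.0]
wrist_force: [-0.2, 1.9, 4.0]
width: 0.0128
```

```bash
python3 st.py
```

```text
t 5.45 heading -35.74 dial_est(rad) 0.99 pos [0.5461 0.0091 0.0817] tilt [ 0.0003 -0.0001] M [0.441 0.156 0.037] F [-0.2  1.9  4. ] w 0.0128 j6 36.3
```

Request:
jog_arm --motion '[{"translation":[0,0,0],"rot":[0,0,5]},{"translation":[0,0,0],"rot":[0,0,5]},{"translation":[0,0,0],"rot":[0,0,5]},{"translation":[0,0,0],"rot":[0,0,5]},{"translation":[0,0,0],"rot":[0,0,5]}]'

```text
clock: 5.87
ee_pos: [0.5461, 0.009, 0.0816]
tcp_rot: [0.863, -0.506, 0.0, -0.0]
wrist_force: [-0.6, 2.2, 3.8]
width: 0.0131
```

```bash
python3 st.py
```

```text
t 5.87 heading -60.74 dial_est(rad) 1.427 pos [0.5461 0.009  0.0816] tilt [ 0.0002 -0.0002] M [0.481 0.164 0.069] F [-0.6  2.2  3.8] w 0.0131 j6 11.3
```

Request:
jog_arm --motion '[{"translation":[0,0,0],"rot":[0,0,5]},{"translation":[0,0,0],"rot":[0,0,5]},{"translation":[0,0,0],"rot":[0,0,5]},{"translation":[0,0,0],"rot":[0,0,5]},{"translation":[0,0,0],"rot":[0,0,5]}]'

```text
clock: 6.28
ee_pos: [0.546, 0.009, 0.0817]
tcp_rot: [0.733, -0.68, 0.0, -0.0]
wrist_force: [-0.5, 1.7, 4.1]
width: 0.0129
```

```bash
python3 st.py
```

```text
t 6.28 heading -85.74 dial_est(rad) 1.863 pos [0.546  0.009  0.0817] tilt [ 0.0002 -0.0002] M [0.438 0.282 0.082] F [-0.5  1.7  4.1] w 0.0129 j6 -13.7
```

Request:
jog_arm --motion '[{"translation":[0,0,0],"rot":[0,0,5]},{"translation":[0,0,0],"rot":[0,0,5]},{"translation":[0,0,0],"rot":[0,0,5]},{"translation":[0,0,0],"rot":[0,0,5]},{"translation":[0,0,0],"rot":[0,0,5]}]'

```text
clock: 6.7
ee_pos: [0.546, 0.0091, 0.0817]
tcp_rot: [-0.568, 0.823, -0.0, 0.0]
wrist_force: [-1.0, 1.4, 4.2]
width: 0.0129
```

```bash
python3 st.py
```

```text
t 6.7 heading -110.74 dial_est(rad) 2.299 pos [0.546  0.0091 0.0817] tilt [-0.0001  0.0002] M [0.518 0.329 0.085] F [-1.   1.4  4.2] w 0.0129 j6 -38.7
```

Request:
jog_arm --motion '[{"translation":[0,0,0],"rot":[0,0,5]},{"translation":[0,0,0],"rot":[0,0,5]},{"translation":[0,0,0],"rot":[0,0,5]},{"translation":[0,0,0],"rot":[0,0,3]},{"translation":[0,0,0],"rot":[0,0,0]}]'

```text
clock: 7.12
ee_pos: [0.5459, 0.0091, 0.0816]
tcp_rot: [-0.434, 0.901, 0.0, 0.0]
wrist_force: [-0.6, 1.6, 4.1]
width: 0.0129
```

```bash
python3 st.py
```

```text
t 7.12 heading -128.57 dial_est(rad) 2.611 pos [0.5459 0.0091 0.0816] tilt [0.     0.0002] M [ 0.584  0.396 -0.088] F [-0.6  1.6  4.1] w 0.0129 j6 -56.5
```

Request:
jog_arm --motion '[{"translation":[0,0,0],"rot":[0,0,0.7]},{"translation":[0,0,0],"rot":[0,0,0.7]},{"translation":[0,0,0],"rot":[0,0,0.6]}]'

```text
clock: 7.37
ee_pos: [0.546, 0.0091, 0.0816]
tcp_rot: [-0.419, 0.908, -0.0, 0.0]
wrist_force: [-1.4, 2.8, 5.1]
width: 0.0131
```

```bash
python3 st.py
```

```text
t 7.37 heading -130.49 dial_est(rad) 2.644 pos [0.546  0.0091 0.0816] tilt [-0.      0.0002] M [0.699 0.448 0.115] F [-1.4  2.8  5.1] w 0.0131 j6 -58.5
```

Request:
jog_arm --motion '[{"translation":[0,0,0],"rot":[0,0,0.7]},{"translation":[0,0,0],"rot":[0,0,0.7]},{"translation":[0,0,0],"rot":[0,0,0.6]}]'

```text
clock: 7.62
ee_pos: [0.5459, 0.0091, 0.0816]
tcp_rot: [-0.403, 0.915, -0.0, 0.0]
wrist_force: [-1.3, 2.4, 4.7]
width: 0.0131
```

```bash
python3 st.py
```

```text
t 7.62 heading -132.49 dial_est(rad) 2.679 pos [0.5459 0.0091 0.0816] tilt [-0.      0.0002] M [0.721 0.429 0.092] F [-1.3  2.4  4.7] w 0.0131 j6 -60.5
```

Request:
jog_arm --motion '[{"translation":[0,0,0],"rot":[0,0,0.8]},{"translation":[0,0,0],"rot":[0,0,0.8]},{"translation":[0,0,0],"rot":[0,0,0.8]}]'

```text
clock: 7.87
ee_pos: [0.546, 0.0091, 0.0816]
tcp_rot: [-0.384, 0.924, -0.0, 0.0]
wrist_force: [-1.5, 2.8, 4.8]
width: 0.0132
```

```bash
python3 st.py
```

```text
t 7.87 heading -134.89 dial_est(rad) 2.721 pos [0.546  0.0091 0.0816] tilt [-0.      0.0002] M [0.677 0.428 0.055] F [-1.5  2.8  4.8] w 0.0132 j6 -62.9
```

Request:
jog_arm --motion '[{"translation":[0,0,0],"rot":[0,0,0.8]},{"translation":[0,0,0],"rot":[0,0,0.8]},{"translation":[0,0,0],"rot":[0,0,0.8]}]'

```text
clock: 8.12
ee_pos: [0.5459, 0.0091, 0.0816]
tcp_rot: [-0.364, 0.931, -0.0, 0.0]
wrist_force: [-1.2, 3.3, 5.1]
width: 0.0132
```

```bash
python3 st.py
```

```text
t 8.12 heading -137.3 dial_est(rad) 2.763 pos [0.5459 0.0091 0.0816] tilt [-0.      0.0002] M [0.681 0.411 0.005] F [-1.2  3.3  5.1] w 0.0132 j6 -65.3
```

```bash
sed -i "s/'j6',/'eff6',s['effort'][5].round(4),'j6',/" st.py; python3 st.py
```

```text
t 8.12 heading -137.3 dial_est(rad) 2.763 pos [0.5459 0.0091 0.0816] tilt [-0.      0.0002] M [0.681 0.411 0.005] F [-1.2  3.3  5.1] w 0.0132 eff6 0.0466 j6 -65.3
```

Request:
jog_arm --motion '[{"translation":[0,0,0],"rot":[0,0,0.8]},{"translation":[0,0,0],"rot":[0,0,0.8]},{"translation":[0,0,0],"rot":[0,0,0.8]}]'

```text
clock: 8.37
ee_pos: [0.546, 0.0091, 0.0816]
tcp_rot: [-0.345, 0.939, -0.0, 0.0]
wrist_force: [-1.2, 2.2, 5.6]
width: 0.0136
```

```bash
python3 st.py
```

```text
t 8.37 heading -139.68 dial_est(rad) 2.804 pos [0.546  0.0091 0.0816] tilt [-0.      0.0002] M [0.795 0.481 0.165] F [-1.2  2.2  5.6] w 0.0136 eff6 -0.0311 j6 -67.7
```

Request:
jog_arm --motion '[{"translation":[0,0,0],"rot":[0,0,0]}]'

```text
clock: 8.45
ee_pos: [0.546, 0.0091, 0.0816]
tcp_rot: [-0.345, 0.939, -0.0, 0.0]
wrist_force: [-1.3, 2.3, 5.7]
width: 0.0129
```

```bash
python3 st.py
```

```text
t 8.45 heading -139.68 dial_est(rad) 2.804 pos [0.546  0.0091 0.0816] tilt [-0.      0.0002] M [0.738 0.463 0.018] F [-1.3  2.3  5.7] w 0.0129 eff6 -0.1053 j6 -67.7
```

Request:
jog_arm --motion '[{"translation":[0,0,0],"rot":[0,0,0]}]'

```text
clock: 8.53
ee_pos: [0.5459, 0.0091, 0.0816]
tcp_rot: [-0.345, 0.939, 0.0, 0.0]
wrist_force: [-1.5, 2.2, 5.4]
width: 0.0134
```

```bash
python3 st.py
```

```text
t 8.53 heading -139.67 dial_est(rad) 2.804 pos [0.5459 0.0091 0.0816] tilt [0.     0.0002] M [0.683 0.421 0.043] F [-1.5  2.2  5.4] w 0.0134 eff6 -0.0267 j6 -67.6
```

Request:
jog_arm --motion '[{"translation":[0,0,0],"rot":[0,0,0]}]'

```text
clock: 8.62
ee_pos: [0.5459, 0.0091, 0.0816]
tcp_rot: [-0.345, 0.939, 0.0, 0.0]
wrist_force: [-0.6, 2.2, 5.6]
width: 0.0127
```

```bash
python3 st.py
```

```text
t 8.62 heading -139.67 dial_est(rad) 2.804 pos [0.5459 0.0091 0.0816] tilt [0.     0.0002] M [ 0.737  0.417 -0.021] F [-0.6  2.2  5.6] w 0.0127 eff6 -0.0265 j6 -67.6
```

```bash
cat > av.py <<'E'
from h import *
M=[];E=[];
for i in range(6):
    s=sensors.get_state();M.append(s['moment'][2]);E.append(s['effort'][5]); imaging.capture("top")
q=s['tcp_rot'];h=np.degrees(2*np.arctan2(q[1],q[0]))
print('t',round(s['clock'],2),'dial',round(np.radians((21-h)%360),3),'Mz',np.round(np.mean(M),3),'sd',np.std(M).round(3),'eff6',np.mean(E).round(3),np.std(E).round(3),s['wrist_force'].round(1))
E
python3 av.py
```

```text
t 8.87 dial 2.804 Mz 0.005 sd 0.019 eff6 -0.027 0.0 [-0.8  2.3  4.8]
```

Request:
jog_arm --motion '[{"translation":[0,0,0],"rot":[0,0,0.8]},{"translation":[0,0,0],"rot":[0,0,0.8]},{"translation":[0,0,0],"rot":[0,0,0.4]}]'

```text
clock: 9.17
ee_pos: [0.5459, 0.0091, 0.0816]
tcp_rot: [-0.328, 0.945, -0.0, 0.0]
wrist_force: [-2.5, 2.2, 4.8]
width: 0.0132
```

```bash
python3 av.py
```

```text
t 9.42 dial 2.839 Mz 0.18 sd 0.032 eff6 -0.193 0.027 [-2.3  2.1  5.6]
```

Request:
jog_arm --motion '[{"translation":[0,0,0],"rot":[0,0,0.4]},{"translation":[0,0,0],"rot":[0,0,0.4]}]'

```text
clock: 9.63
ee_pos: [0.5459, 0.0091, 0.0816]
tcp_rot: [-0.322, 0.947, -0.0, 0.0]
wrist_force: [-1.1, 2.6, 5.5]
width: 0.0131
```

```bash
python3 av.py
```

```text
t 9.88 dial 2.852 Mz 0.228 sd 0.036 eff6 -0.231 0.02 [-1.4  1.5  4.6]
```

Leaning on the stop: 0.23 N m static, including up to 0.06 friction, with contact from about 2.80 rad. Before turning back, I'll refine the machine yaw from the marks.

```bash
python3 - <<'E'
from h import *
# unwrap plate polar in world, sample image
for n,ctr in(("top",(.5454,.0084)),("scene",(.5450,.0082))):
    g=cv2.cvtColor(cv2.imread(f"pics/{n}0.png"),cv2.COLOR_BGR2GRAY).astype(np.float32)
    th=np.arange(0,360,.5); prof=[]
    for r in np.arange(.040,.0535,.001):
        P=np.c_[ctr[0]+r*np.cos(np.radians(th)),ctr[1]+r*np.sin(np.radians(th)),np.full(len(th),.0712)]
        uv=proj(n,P).astype(np.float32); prof.append(cv2.remap(g,uv[:,:1],uv[:,1:],cv2.INTER_CUBIC)[:,0])
    pr=np.mean(prof,0); dark=np.clip(np.median(pr)-pr,0,None)
    # best phase of 11 marks 15deg apart
    best=[]
    for yaw in np.arange(15,27,.1):
        a=(180+yaw-15*np.arange(11))%360
        best.append((np.interp(a,th,dark,period=360).sum(),yaw))
    print(n,sorted(best)[-4:])
    for k in(range(11)):
        a=(201-15*k)%360; m=np.abs((th-a+180)%360-180)<6; d=dark[m]; print(k,round(float((d*((th[m]-a+180)%360-180)).sum()/d.sum()),2),end='; ')
    print()
# deck edges
for n in("top","scene"):
    img=cv2.imread(f"pics/{n}0.png").astype(int); m=((img[:,:,0]>img[:,:,2]+5)&(img.min(2)>70)).astype(np.uint8)
    g=(281,207) if n=="top" else (262,207)
    yy,xx=np.mgrid[:420,:560]; m[(xx-g[0])**2+(yy-g[1])**2>72**2]=0
    cs,_=cv2.findContours(m,cv2.RETR_EXTERNAL,cv2.CHAIN_APPROX_NONE);c=max(cs,key=cv2.contourArea)
    P=plane(n,c[:,0],.07)[:,:2]; mm=P.mean(0)
    for off,dirn in((0.085,0),(-.085,0),(.15,1),(-.15,1)):
        y=np.radians(21);R=np.array([[np.cos(y),np.sin(y)],[-np.sin(y),np.cos(y)]])
        L=(P-[.5735,-.0617])@R.T; o=1-dirn
        s=(abs(L[:,dirn]-off)<.008)&(abs(L[:,o])<(.13 if dirn==0 else .065))
        if s.sum()>5:
            k=cv2.fitLine(P[s].astype(np.float32),cv2.DIST_HUBER,0,.01,.01).ravel(); print(n,off,dirn,s.sum(),'offs',np.median(L[s,dirn]).round(4),'yaw',((np.degrees(np.arctan2(k[1],k[0]))+45)%90-45).round(2))
E
```

```text
top [(np.float64(562.335604858398), np.float64(20.79999999999998)), (np.float64(564.7439437866221), np.float64(21.09999999999998)), (np.float64(564.958909606933), np.float64(20.899999999999977)), (np.float64(567.582214355468), np.float64(20.99999999999998))]
0 -0.06; 1 -0.24; 2 0.27; 3 0.16; 4 -0.06; 5 0.03; 6 -0.25; 7 -0.02; 8 0.6; 9 0.3; 10 0.05; 
scene [(np.float64(326.6004302978518), np.float64(21.599999999999977)), (np.float64(326.8402679443359), np.float64(21.299999999999976)), (np.float64(327.0873168945312), np.float64(21.399999999999977)), (np.float64(327.3343658447265), np.float64(21.49999999999998))]
0 0.24; 1 -0.64; 2 0.72; 3 1.38; 4 -0.24; 5 -0.07; 6 -0.28; 7 0.08; 8 0.35; 9 -0.18; 10 -0.06; 
top 0.085 0 76 offs 0.0788 yaw 21.11
top -0.085 0 77 offs -0.0833 yaw 21.19
top 0.15 1 38 offs 0.1475 yaw 21.07
top -0.15 1 38 offs -0.145 yaw 21.03
scene 0.085 0 79 offs 0.0782 yaw 20.96
scene -0.085 0 12 offs -0.0773 yaw 20.93
scene 0.15 1 20 offs 0.1427 yaw 21.15
scene -0.15 1 29 offs -0.1428 yaw 20.8
```

Yaw is 21.05° ± 0.1°, so the target heading is -53.95°. Turning back now.

Request:
jog_arm --motion '[{"translation":[0,0,0],"rot":[0,0,-2]},{"translation":[0,0,0],"rot":[0,0,-5]},{"translation":[0,0,0],"rot":[0,0,-5]},{"translation":[0,0,0],"rot":[0,0,-5]},{"translation":[0,0,0],"rot":[0,0,-5]}]'

```text
clock: 10.35
ee_pos: [0.546, 0.0091, 0.0816]
tcp_rot: [-0.498, 0.867, -0.0, 0.0]
wrist_force: [-0.6, 1.5, 6.3]
width: 0.0125
```

Request:
jog_arm --motion '[{"translation":[0,0,0],"rot":[0,0,-5]},{"translation":[0,0,0],"rot":[0,0,-5]},{"translation":[0,0,0],"rot":[0,0,-5]},{"translation":[0,0,0],"rot":[0,0,-5]},{"translation":[0,0,0],"rot":[0,0,-5]}]'

```text
clock: 10.77
ee_pos: [0.546, 0.009, 0.0816]
tcp_rot: [-0.674, 0.739, -0.0, 0.0]
wrist_force: [-1.4, 2.1, 5.1]
width: 0.0131
```

Request:
jog_arm --motion '[{"translation":[0,0,0],"rot":[0,0,-5]},{"translation":[0,0,0],"rot":[0,0,-5]},{"translation":[0,0,0],"rot":[0,0,-5]},{"translation":[0,0,0],"rot":[0,0,-5]},{"translation":[0,0,0],"rot":[0,0,-5]}]'

```text
clock: 11.18
ee_pos: [0.5461, 0.009, 0.0816]
tcp_rot: [0.818, -0.575, 0.0, -0.0]
wrist_force: [-1.3, 3.2, 5.3]
width: 0.0127
```

Request:
jog_arm --motion '[{"translation":[0,0,0],"rot":[0,0,-4]},{"translation":[0,0,0],"rot":[0,0,-4]},{"translation":[0,0,0],"rot":[0,0,-3]},{"translation":[0,0,0],"rot":[0,0,-2]},{"translation":[0,0,0],"rot":[0,0,-1]}]'

```text
clock: 11.6
ee_pos: [0.5461, 0.009, 0.0816]
tcp_rot: [0.881, -0.473, 0.0, -0.0]
wrist_force: [-0.3, 2.2, 5.0]
width: 0.013
```

```bash
python3 av.py; python3 st.py
```

```text
t 11.85 dial 1.352 Mz 0.019 sd 0.056 eff6 -0.012 0.048 [-0.3  2.4  5.3]
t 11.9 heading -56.48 dial_est(rad) 1.352 pos [0.5461 0.009  0.0816] tilt [ 0.0003 -0.0002] M [0.607 0.268 0.041] F [-0.4  1.8  5.5] w 0.0128 eff6 -0.0589 j6 15.5
```

Request:
jog_arm --motion '[{"translation":[0,0,0],"rot":[0,0,-1]},{"translation":[0,0,0],"rot":[0,0,-1]},{"translation":[0,0,0],"rot":[0,0,-0.5]},{"translation":[0,0,0],"rot":[0,0,0]},{"translation":[0,0,0],"rot":[0,0,0]}]'

```text
clock: 12.32
ee_pos: [0.5461, 0.009, 0.0816]
tcp_rot: [0.891, -0.454, 0.0, -0.0]
wrist_force: [-0.4, 2.5, 4.8]
width: 0.0134
```

```bash
python3 st.py
```

```text
t 12.32 heading -53.98 dial_est(rad) 1.309 pos [0.5461 0.009  0.0816] tilt [ 0.0003 -0.0002] M [0.579 0.268 0.032] F [-0.4  2.5  4.8] w 0.0134 eff6 -0.0302 j6 18.0
```

Request:
jog_arm --motion '[{"translation":[0,0,0],"rot":[0,0,0]},{"translation":[0,0,0],"rot":[0,0,0]},{"translation":[0,0,0],"rot":[0,0,0]},{"translation":[0,0,0],"rot":[0,0,0]},{"translation":[0,0,0],"rot":[0,0,0]}]' --grip 0.6

```text
clock: 12.73
ee_pos: [0.5455, 0.0087, 0.0809]
tcp_rot: [0.891, -0.454, -0.0, 0.0]
wrist_force: [-0.9, 0.0, -0.3]
width: 0.0513
```

```bash
python3 st.py
```

```text
t 12.73 heading -54.03 dial_est(rad) 1.31 pos [0.5455 0.0087 0.0809] tilt [-0.0003  0.0003] M [-0.022  0.043 -0.01 ] F [-0.9  0.  -0.3] w 0.0513 eff6 0.0003 j6 18.0
```

Request:
jog_arm --motion '[{"translation":[0,0,-0.5],"rot":[0,0,0]},{"translation":[0,0,-1],"rot":[0,0,0]},{"translation":[0,0,-1],"rot":[0,0,0]},{"translation":[0,0,-1],"rot":[0,0,0]},{"translation":[0,0,-1],"rot":[0,0,0]}]'

```text
clock: 13.15
ee_pos: [0.5455, 0.0088, 0.1948]
tcp_rot: [0.891, -0.454, -0.0, 0.0]
wrist_force: [0.4, 0.3, 0.2]
width: 0.0511
```

Request:
jog_arm --motion '[{"translation":[0,0,-1],"rot":[0,0,0]},{"translation":[0,0,-1],"rot":[0,0,0]},{"translation":[0,0,-1],"rot":[0,0,0]},{"translation":[0,0,0],"rot":[0,0,0]}]'

```text
clock: 13.48
ee_pos: [0.5484, 0.009, 0.2747]
tcp_rot: [0.891, -0.454, 0.005, -0.003]
wrist_force: [1.2, -0.9, 0.5]
width: 0.0514
```

```bash
python3 - <<'E'
from h import *
p,_=imaging.capture("scene"); cv2.imwrite('pics/scene3.png',p[:,:,::-1]);cv2.imwrite('pics/scene3z.png',cv2.resize(p[150:260,190:335,::-1],None,fx=5,fy=5,interpolation=cv2.INTER_CUBIC))
c=[.5454,.0083]
f=lambda p:[(p[0]-190+.5)*5-.5,(p[1]-150+.5)*5-.5]
for q in (1.2,1.25,1.309,1.36,1.4):
    a=np.radians(201.05)-q
    print(q,*[np.round(f(proj("scene",[[c[0]+r*np.cos(a),c[1]+r*np.sin(a),z]])[0])) for r,z in((0,.106),(.023,.106),(.027,.08))])
E
```

```text
1.2 [478. 171.] [506. 143.] [510. 164.]
1.25 [478. 171.] [507. 144.] [512. 166.]
1.309 [478. 171.] [509. 145.] [514. 167.]
1.36 [478. 171.] [511. 147.] [516. 169.]
1.4 [478. 171.] [512. 148.] [517. 170.]
```

View pics/scene3z.png

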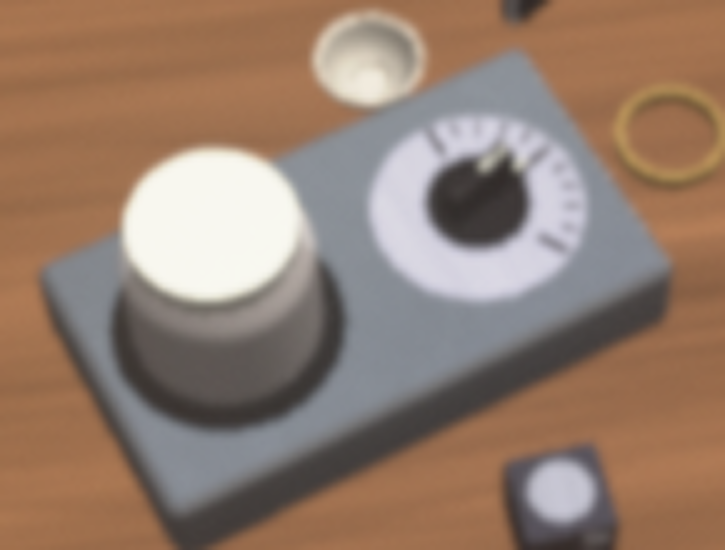

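The scene view shows the pointer nose at (520,160) pointing at the 5 mark at (541,155), and nothing else has moved. I'll clear the top camera's view for a finer check.

Request:
jog_arm --motion '[{"translation":[-1,-0.7,0],"rot":[0,0,0]},{"translation":[-1,-0.7,0],"rot":[0,0,0]},{"translation":[-1,-0.7,0],"rot":[0,0,0]},{"translation":[-1,-0.7,0],"rot":[0,0,0]},{"translation":[-1,-0.7,0],"rot":[0,0,0]}]'

```text
clock: 13.95
ee_pos: [0.5423, 0.1625, 0.2674]
tcp_rot: [0.891, -0.454, -0.001, 0.001]
wrist_force: [0.9, -0.2, 0.1]
width: 0.0512
```

Request:
jog_arm --motion '[{"translation":[-1,-0.7,0],"rot":[0,0,0]},{"translation":[-1,-0.7,0],"rot":[0,0,0]},{"translation":[-1,-0.7,0],"rot":[0,0,0]},{"translation":[-1,-0.7,0],"rot":[0,0,0]},{"translation":[-1,-0.7,0],"rot":[0,0,0]}]'

```text
clock: 14.37
ee_pos: [0.5398, 0.3152, 0.2672]
tcp_rot: [0.891, -0.454, -0.001, 0.001]
wrist_force: [0.2, 0.7, 0.9]
width: 0.0513
```

```bash
python3 - <<'E'
from h import *
for n,(r0,r1,c0,c1,k) in(("top",(160,260,220,345,6)),("scene",(150,260,190,335,5))):
    p=np.mean([imaging.capture(n)[0] for _ in range(6)],0).astype(np.uint8); cv2.imwrite(f'pics/{n}4.png',p[:,:,::-1]);cv2.imwrite(f'pics/{n}4z.png',cv2.resize(p[r0:r1,c0:c1,::-1],None,fx=k,fy=k,interpolation=cv2.INTER_CUBIC))
    # white line on bar top: profile at z=.106, and nose profile; same on the starting picture
    for lab,f,qs in(("now",f'pics/{n}4.png',np.arange(.8,1.9,.01)),("start",f'pics/{n}0.png',np.arange(.1,1.1,.01))):
        g=cv2.imread(f,0).astype(np.float32)
        c=np.array([.5454,.0083])
        for r,z in((np.arange(.006,.022,.001),.106),):
            pr=[]
            for q in qs:
                a=np.radians(201.05)-q
                uv=proj(n,np.c_[c[0]+r*np.cos(a),c[1]+r*np.sin(a),np.full(len(r),z)]).astype(np.float32)
                pr.append(cv2.remap(g,uv[:,:1],uv[:,1:],cv2.INTER_CUBIC).mean())
            pr=np.array(pr);w=np.clip(pr-np.percentile(pr,60),0,None); print(n,lab,'peak',qs[pr.argmax()].round(3),'centroid',((w*qs).sum()/w.sum()).round(3))
E
```

```text
top now peak 1.31 centroid 1.321
top start peak 0.63 centroid 0.644
scene now peak 0.8 centroid 0.909
scene start peak 0.63 centroid 0.607
```

View pics/top4z.png

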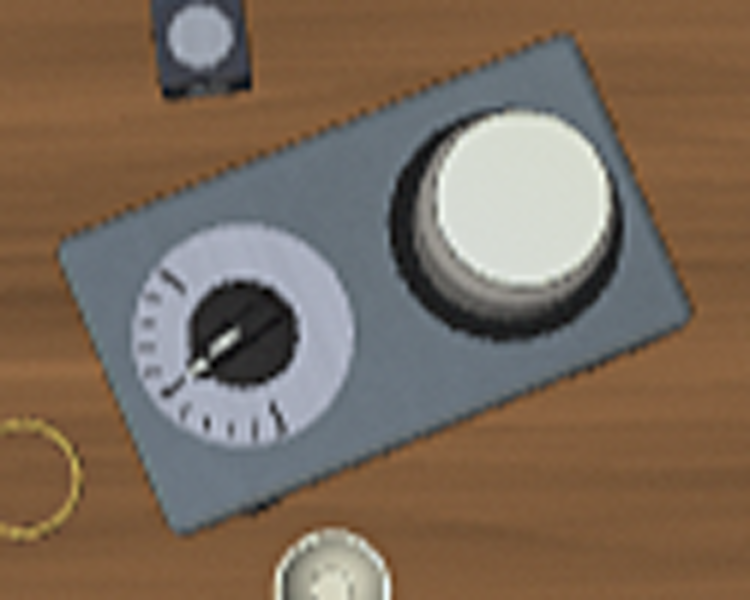

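The top view shows the pointer line from (238,332) to (193,374), aimed at the 5 mark at (174,387), reading 1.31–1.32 rad. The jar, block, crucible and bangle are where they were. Handing in.

```bash
python3 st.py; python3 -c "
from workcell import job; print(job.finish_job())"
```

```text
t 14.97 heading -54.08 dial_est(rad) 1.31 pos [0.5407 0.3133 0.2691] tilt [ 0.     -0.0002] M [-0.021 -0.018  0.015] F [-0.4  1.2  0.4] w 0.0513 eff6 0.0004 j6 -9.0
the job is handed in; nothing more can be done
None
```

The timer is set to 5 minutes and the job is handed in, at about 15 s of the 72 s allowed.

- **Winding:** I gripped the dial at about 0.585 rad and wound it clockwise past the 10 minute mark. It met the end stop at about 2.80 rad. I stopped at 2.85 rad with 0.23 N m measured, which leaves 0.17–0.23 N m on the stop after friction.
- **Setting:** I turned it back to a tool reading of 1.309 rad, let go and drew the arm clear.
- **Dial check:** In the top picture the pointer aims at the 5 mark. The white line reads 1.31 rad at its peak and 1.32 rad by centroid, against a target of 1.309.
- **Bystanders:** The jar, doming block, crucible and bangle look unmoved in the before and after pictures. I didn't compare the file and mandrel separately, but the arm never went near them.
- **Checks that failed or disagreed:**
  - The automatic pointer reading from the scene camera failed, giving 0.80 rad at the edge of its search range. I think it picked up the bright plate behind the pointer. By eye, that view shows the nose pointing at the 5 mark, though the line's slope there looked slightly low, around 1.2 rad by rough estimate.
  - At the start, the line on the dial read 0.61–0.64 rad, against 0.585 rad from the grip.
  - Single torque readings were noisy, by about 0.05 N m, so I averaged six for each step at the stop.

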